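# Bottles back in their own stands

## Robot

A 7-joint arm with a two-finger parallel gripper is mounted at the origin on a cart in front of the work surface, level with it; the furniture and walls round the work are solid. World frame = base frame: x ahead of the robot, y to its left, z up, the work surface at z = 0. Lengths are in m, angles in rad, forces in N, time in s.
With the tool pointing down it reaches from about 0.425 to 0.875 m from the base axis. Payload 4.7 kg.
Tool frame: the origin (TCP) lies on the centre line of the jaws, within the pads' length; the fingertips stand 25 mm ahead of it and the grasp point (between the pads) lies 6 mm ahead of it; z points along the fingers, y is the line along which they close (so a half turn about z gives the same grasp; the last joint's range is limited). The gripper opens to 87 mm and grips with 3 to 60 N. Pads are 19 mm wide; open, the fingers measure 117 mm over their backs; the gripper's body (75 mm by 190 mm) begins 51 mm behind the grasp point.
Start: joints at [-1.242, 0.321, -0.07, 1.45, 0.023, 1.371, -0.057], TCP at [0.201, 0.618, 0.22] pointing down, gripper open.
Joint ranges: [-2.86, 2.86], [-0.3, 2.09], [-1.38, 1.24], [0.06, 2.45], [-1.56, 4.7], [0.09, 2.05], [-2.69, 2.69]. Speed limits (rad/s): [2.57, 2.57, 3.14, 3.14, 3.14, 3.14, 3.14].

## Interface

Orientations are given as a 3x3 rotation matrix whose columns are the frame's x, y, z axes.
In Python, from workcell import monitor, optics, job gives the robot as it stands.
- The arm moves only by the shell command python3 -m crank 'ROWS' [FORCE]. ROWS is JSON, a list of rows, each an object with "grip": the closure in counts, from 0 (fully open) to 255 (shut); "translation": the shift along the tool's x, y, z in cm, a list of three; "delta_rot": the turn, a rotation vector about the tool's x, y, z in rad, a list of three. A call has 1 to 8 rows; each row shifts and turns the commanded pose from where the row before left it, along the tool's axes as they then stand; what a row does not reach is not made up. A row lasts 1/10 s, in which the tool goes at most 50 mm and 8.59 degrees, less where a joint would pass 70% of its speed; a pose out of reach is approached as far as the arm can. A call with a gripper value outside its range is refused whole. The fingers move at their own pace and stop on an object; FORCE is the grip in N (left out, the last holds). Time passes only in rows, so rows that do not move let the fingers close. It gives the time, the measured TCP pose, the force, the opening and the grip force at its end, in the units of the state.
- monitor.observe(): the state, without advancing time (a new reading comes with each control period).
- optics.camera(name): name is "scene" or "side" or "wrist"; returns the picture (400x640x3 uint8, blue, green, red); there is no depth.
- optics.get_calibration(name): a dict with "fx", "fy", "cx", "cy" (pixels), "dist_coeffs" ([k1, k2, p1, p2, k3] as OpenCV has them; the pictures are not rectified), "view" (4x4, takes a point from world to camera coordinates). Camera axes: x right, y up, looking along -z (the intrinsics and any distortion apply to the point x, -y, -z); pixel columns grow to the right and rows downward; lengths in m; the calibration is good to about 2 mm. A picture is of the moment at which its call begins: read the wrist's pose just before it. get_calibration takes no time and is no camera call; for the wrist camera it gives the pose at the moment of the call.
- job.sign_off(): hands the job in; it is judged then, once.
The state is a dict: "time": time; "joint_positions": joint angles; "dq": joint speeds; "joint_torque": joint torques, N m; "eef_pos": TCP position; "tool_rot": TCP orientation; "force": force on the tool from outside, world axes, zero at the start; "moment": the same for the moment, N m; "opening": finger opening in m; "grip_force": force on a finger pad.
Only numpy, scipy, OpenCV 4.12 (cv2) and the standard library are available. Lean on these libraries where they do the work, as an engineer would, in place of code of your own. Each camera call takes 0.05 s, during which the arm holds its last target. There are 200 camera calls.

## Task

The three reagent bottles have been put back in one another's stands: move each into the well of the stand of its own size (large, medium, small), standing upright on the well's floor and let go. The empty cork pad is free for parking a bottle meanwhile; keep the bottles upright, and leave the beaker and the timer where they are.

Things in the scene. Friction and masses are not known exactly. Their poses are not given: they have to be found in the camera images.
- bottle_large: the large of three translucent lab bottles, loose, upright, 68 mm in diameter, 137 mm high, with a ribbed blue screw cap (fixed) 40 mm in diameter from 113 to 137 mm above the underside; grasp the cap from above. At most 0.6 kg. At the start it stands perched on top of the small stand, whose well is too narrow for it. Origin: centre of its underside; z up.
- bottle_medium: the medium of three translucent lab bottles, loose, upright, 56 mm in diameter, 113 mm high, with a ribbed red screw cap (fixed) 32 mm in diameter from 93 to 113 mm above the underside; grasp the cap from above. At most 0.6 kg. At the start it stands loose in the large stand's well. Origin: centre of its underside; z up.
- bottle_small: the small of three translucent lab bottles, loose, upright, 42 mm in diameter, 85 mm high, with a ribbed blue screw cap (fixed) 24 mm in diameter from 70 to 85 mm above the underside; grasp the cap from above. At most 0.6 kg. At the start it stands loose in the medium stand's well. Origin: centre of its underside; z up.
- stand_large: the large bottle stand: fixed grey plastic block, square, 112 x 112 mm and 18 mm high, a small screw in each corner, with a round blind well 82 mm in diameter in its middle for the large bottle (68 mm); the well's floor is 6 mm above the bench, its mouth at 18 mm has a 4 mm bevel. Origin: centre of its underside, on the bench; x, y along its sides.
- stand_medium: the medium bottle stand: fixed grey plastic block, square, 98 x 98 mm and 18 mm high, a small screw in each corner, with a round blind well 66 mm in diameter in its middle for the medium bottle (56 mm); the well's floor is 6 mm above the bench, its mouth at 18 mm has a 4 mm bevel. Origin: centre of its underside, on the bench; x, y along its sides.
- stand_small: the small bottle stand: fixed grey plastic block, square, 84 x 84 mm and 18 mm high, a small screw in each corner, with a round blind well 52 mm in diameter in its middle for the small bottle (42 mm); the well's floor is 6 mm above the bench, its mouth at 18 mm has a 4 mm bevel. Origin: centre of its underside, on the bench; x, y along its sides.
- cork_pad: the spare place: fixed flat round cork pad, 100 mm in diameter, 6 mm thick, empty at the start. Origin: centre of its underside, on the bench. (Tall instrument cabinets stand behind the work from about x = 0.65 on, between y = -0.2 and 0.3.)
- beaker: bystander: clear glass beaker, 52 mm in diameter, 70 mm high, loose, standing on the bench. Origin: centre of its underside.
- timer: bystander: white kitchen-style timer, 66 x 66 x 18 mm, loose, lying on the bench. Origin: centre of its underside.
Things that resemble listed ones, but are neither listed nor needed, are in the scene too. What is shaped like the stand_medium but purple is not meant. What is shaped like the bottle_medium but black or purple is not meant.

How it is judged:
At the end, for the whole second after the job is handed in: Each bottle stands in the well of the stand of its own size: centre within 12 mm of the stand's centre, underside less than 10 mm above the stand's underside (on the well's floor), tilted less than 0.12 rad, released and at rest (horizontal distance between bottle_large and stand_large below 0.012 m and z of bottle_large in the frame of stand_large below 0.01 m and angle between each of bottle_large, bottle_medium, bottle_small's own z axis and vertical below 0.12 rad and linear speed of each of bottle_large, bottle_medium, bottle_small below 0.02 m/s and angular speed of each of bottle_large, bottle_medium, bottle_small below 0.2 rad/s and contact force between each of bottle_large, bottle_medium, bottle_small and the fingers below 0.05 N and horizontal distance between bottle_medium and stand_medium below 0.012 m and z of bottle_medium in the frame of stand_medium below 0.01 m and horizontal distance between bottle_small and stand_small below 0.012 m and z of bottle_small in the frame of stand_small below 0.01 m); the robot touches nothing.
It fails at once if a bottle is tipped over (more than 30 degrees) (angle between any of bottle_large, bottle_medium, bottle_small's own z axis and vertical above 0.52 rad).
It fails at once if the beaker is tipped or pushed more than 20 mm (distance of beaker from where it was at the start of the episode above 0.02 m or angle between beaker's own z axis and vertical above 0.4 rad).
It fails at once if the timer is pushed more than 20 mm (distance of timer from where it was at the start of the episode above 0.02 m).
It also fails if it takes over 128 s, if anything falls off the work surface, if the arm or the gripper's body presses on something with over 40 N, if the wrist force passes 120 N, or if a joint passes its speed limit or range.

## Working session

There is one attempt and no reset: what is moved stays moved. The work goes in short steps, Python scripts to look and compute and a shell command to move; the robot and the scene stay as the last step left them, time stands still between calls to the robot, and variables do not carry over. Pictures are saved under pics/ and viewed, at most 14 in all, crops included, and the job is handed in when it is done.

```bash
mkdir -p pics; cat > h.py <<'E'
import numpy as np, cv2
from workcell import monitor, optics, job
def K(c): return np.array([[c['fx'],0,c['cx']],[0,c['fy'],c['cy']],[0,0,1]])
def ray(c,uv):
    p=cv2.undistortPoints(np.array([[uv]],float),K(c),np.array(c['dist_coeffs'],float))[0,0]
    V=np.array(c['view']);R=V[:3,:3];o=-R.T@V[:3,3]
    d=R.T@np.array([p[0],-p[1],-1.]);return o,d/np.linalg.norm(d)
def plane(c,uv,z):
    o,d=ray(c,uv);return o+d*(z-o[2])/d[2]
def proj(c,P):
    V=np.array(c['view']);q=V[:3,:3]@np.array(P,float)+V[:3,3];q=np.array([q[0],-q[1],-q[2]])
    return cv2.projectPoints(q.reshape(1,1,3),np.zeros(3),np.zeros(3),K(c),np.array(c['dist_coeffs'],float))[0].ravel()
E
python3 - <<'E'
from h import *
np.set_printoptions(precision=3,suppress=True)
for n in ["scene","side","wrist"]:
    c=optics.get_calibration(n); cv2.imwrite(f"pics/{n}0.png",optics.camera(n))
    V=np.array(c['view']);print(n,c['fx'],-V[:3,:3].T@V[:3,3],-V[2,:3])
s=monitor.observe();print(s['eef_pos'],np.array(s['tool_rot']),s['opening'],s['force'],s['time'])
E
```

```text
scene 388.42087547549744 [ 0.052 -0.817  0.586] [ 0.515  0.6   -0.613]
side 409.0329876373052 [0.401 0.566 0.585] [ 0.096 -0.85  -0.519]
wrist 332.67628699187173 [0.128 0.641 0.384] [ 0.272 -0.089 -0.958]
[0.201 0.618 0.219] [[-0.951  0.31  -0.   ]
 [ 0.31   0.951 -0.001]
 [-0.    -0.001 -1.   ]] 0.08702980407283409 [-0.29   0.699 -0.404] 0.15
```

View pics/scene0.png

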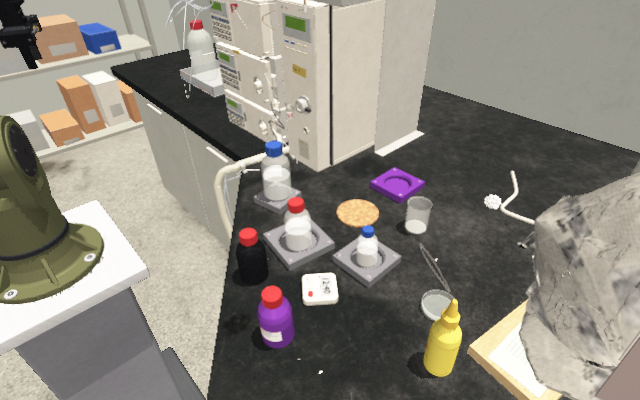

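View pics/side0.png

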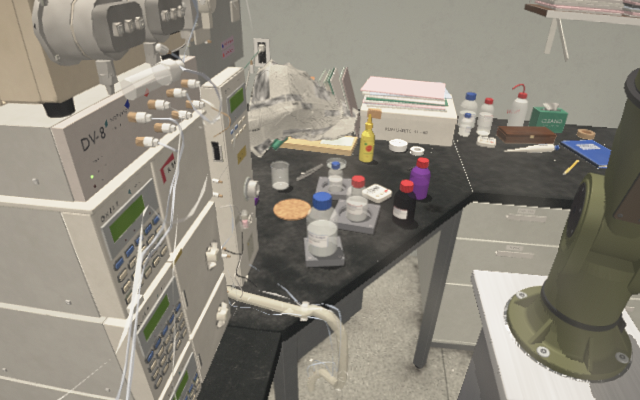

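The scene view shows the large bottle (cap at 274,148), the medium one (295,205), the small one (368,232), the cork pad (358,213), the timer (320,289) and the beaker (418,215). In the side view the caps are at (321,201), (358,182) and (335,168), and the pad is at (292,210).

```bash
python3 - <<'E'
from h import *
np.set_printoptions(precision=4,suppress=True)
cs={n:optics.get_calibration(n) for n in("scene","side")}
im={n:cv2.imread(f"pics/{n}0.png") for n in cs}
def blob(n,seed,kind,r=22):
    h=cv2.cvtColor(im[n],cv2.COLOR_BGR2HSV);H,S,V=[h[...,i].astype(int) for i in range(3)]
    if kind=='blue':m=(H>100)&(H<125)&(S>120)&(V>50)
    if kind=='red':m=((H<8)|(H>172))&(S>140)&(V>70)
    if kind=='cork':m=(H>5)&(H<22)&(S>70)&(V>110)
    w=np.zeros(m.shape,bool);w[seed[1]-r:seed[1]+r,seed[0]-r:seed[0]+r]=1
    k,l,st,ce=cv2.connectedComponentsWithStats((m&w).astype(np.uint8))
    i=1+np.argmax(st[1:,4]);return st[i],np.array([st[i][0]+st[i][2]/2-.5,st[i][1]+st[i][3]/2-.5]),ce[i]
for nm,a,b,kind,zm in [("L",(274,148),(321,201),'blue',None),("M",(295,205),(358,182),'red',.109),("S",(368,232),(335,168),'blue',.0835),("pad",(358,213),(292,210),'cork',.006)]:
    A=blob("scene",a,kind,30 if kind=='cork' else 14);B=blob("side",b,kind,30 if kind=='cork' else 14)
    o1,d1=ray(cs["scene"],A[1]);o2,d2=ray(cs["side"],B[1])
    t=np.linalg.lstsq(np.c_[d1,-d2],o2-o1,rcond=None)[0];p=o1+d1*t[0];q=o2+d2*t[1]
    print(nm,A[0],B[0],"tri",(p+q)/2,"gap",np.linalg.norm(p-q))
    if kind=='cork': print(plane(cs["scene"],A[2],.006),plane(cs["side"],B[2],.006))
for nm,uv in [("beaker",(417,228)),("timer",(320,289))]: print(nm,plane(cs["scene"],uv,.005))
for uv in[(303,166),(330,163),(380,152)]: print("cab",plane(cs["scene"],uv,0))
E
```

```text
L [265 141  17  16 234] [313 192  18  17 264] tri [ 0.4877 -0.1619  0.1444] gap 0.00224475765267293
M [288 197  17  16 223] [352 176  13  11  74] tri [ 0.419  -0.3245  0.1099] gap 0.00095962512188016
S [361 226  13  12 123] [333 163   5   1   5] tri [ 0.4862 -0.4588  0.0874] gap 0.005190309892373292
pad [336 199  43  29 949] [273 198  38  23 661] tri [ 0.5887 -0.3377  0.0028] gap 0.0025389408291005594
[ 0.5859 -0.3401  0.006 ] [ 0.5892 -0.3349  0.006 ]
beaker [ 0.6442 -0.4682  0.005 ]
timer [ 0.3684 -0.4503  0.005 ]
cab [ 0.6306 -0.0867  0.    ]
cab [ 0.6965 -0.1276  0.    ]
cab [ 0.845  -0.1847  0.    ]
```

```bash
python3 - <<'E'
from h import *
cs={n:optics.get_calibration(n) for n in("scene","side")}
for a,b in [((222,172),(338,318)),((288,152),(235,293))]:
    o1,d1=ray(cs["scene"],a);o2,d2=ray(cs["side"],b)
    t=np.linalg.lstsq(np.c_[d1,-d2],o2-o1,rcond=None)[0];p=o1+d1*t[0];q=o2+d2*t[1];print(p.round(3),q.round(3))
E
python3 -m crank '[{"grip":0,"translation":[0,-4,-2],"delta_rot":[0,0,0]},{"grip":0,"translation":[0,-4,-2],"delta_rot":[0,0,0]},{"grip":0,"translation":[0,-4,-2],"delta_rot":[0,0,0]},{"grip":0,"translation":[0,-4,-2],"delta_rot":[0,0,0]},{"grip":0,"translation":[0,-2.5,-2],"delta_rot":[0,0,0]},{"grip":0,"translation":[0,0,0],"delta_rot":[0,0,0]}]' 30
```

```text
[0.44  0.028 0.011] [0.431 0.031 0.009]
[ 0.641 -0.007  0.008] [ 0.64  -0.007  0.007]
time: 0.75
eef_pos: [0.1436, 0.4412, 0.3236]
tool_rot: [[-0.951, 0.31, 0.002], [0.31, 0.951, 0.006], [-0.0, 0.006, -1.0]]
force: [0.2, 0.4, -0.2]
opening: 0.0874
grip_force: 0.0
```

The tube lies low (z≈0.01), so the arc is clear.

```bash
R='x'; python3 -m crank '[{"grip":0,"translation":[-4.2,0,0],"delta_rot":[0,0,0.09]},{"grip":0,"translation":[-4.2,0,0],"delta_rot":[0,0,0.09]},{"grip":0,"translation":[-4.2,0,0],"delta_rot":[0,0,0.09]},{"grip":0,"translation":[-4.2,0,0],"delta_rot":[0,0,0.09]},{"grip":0,"translation":[-4.2,0,0],"delta_rot":[0,0,0.09]},{"grip":0,"translation":[-4.2,0,0],"delta_rot":[0,0,0.09]},{"grip":0,"translation":[-4.2,0,0],"delta_rot":[0,0,0.09]},{"grip":0,"translation":[-4.2,0,0],"delta_rot":[0,0,0.09]}]'
python3 -m crank '[{"grip":0,"translation":[-4.2,0,0],"delta_rot":[0,0,0.09]},{"grip":0,"translation":[-4.2,0,0],"delta_rot":[0,0,0.09]},{"grip":0,"translation":[-4.2,0,0],"delta_rot":[0,0,0.09]},{"grip":0,"translation":[-4.2,0,0],"delta_rot":[0,0,0.09]},{"grip":0,"translation":[-4.2,0,0],"delta_rot":[0,0,0.09]},{"grip":0,"translation":[-4.2,0,0],"delta_rot":[0,0,0.09]},{"grip":0,"translation":[-4.2,0,0],"delta_rot":[0,0,0.09]},{"grip":0,"translation":[-4.2,0,0],"delta_rot":[0,0,0.09]}]'
```

```text
time: 1.55
eef_pos: [0.4113, 0.2474, 0.3187]
tool_rot: [[-0.507, 0.862, -0.0], [0.862, 0.507, -0.001], [-0.001, -0.001, -1.0]]
force: [1.4, 0.1, -0.5]
opening: 0.087
grip_force: 0.0
time: 2.35
eef_pos: [0.4822, -0.0742, 0.3189]
tool_rot: [[0.187, 0.982, -0.001], [0.982, -0.187, -0.001], [-0.001, -0.0, -1.0]]
force: [0.6, 0.1, 0.6]
opening: 0.0868
grip_force: 0.0
```

```bash
python3 -m crank '[{"grip":0,"translation":[-4.2,0,0],"delta_rot":[0,0,0.09]},{"grip":0,"translation":[-4.2,0,0],"delta_rot":[0,0,0.09]},{"grip":0,"translation":[-4.2,0,0],"delta_rot":[0,0,0.09]},{"grip":0,"translation":[-4.2,0,0],"delta_rot":[0,0,0.09]},{"grip":0,"translation":[0,0,0],"delta_rot":[0,0,0]},{"grip":0,"translation":[0,0,0],"delta_rot":[0,0,0]}]'
python3 - <<'E'
from h import *
import json
c=optics.get_calibration("wrist");im=optics.camera("wrist");cv2.imwrite("pics/w1.png",im)
json.dump({k:np.array(v).tolist() for k,v in c.items() if k!='name'},open("w1.json","w"))
for n,p in dict(L=(.4877,-.1619,.155),M=(.419,-.3245,.119),S=(.486,-.459,.091),pad=(.588,-.3377,.006)).items(): print(n,proj(c,p).round(0))
E
```

```text
time: 2.95
eef_pos: [0.4293, -0.232, 0.3194]
tool_rot: [[0.519, 0.855, -0.0], [0.855, -0.519, 0.0], [-0.0, -0.0, -1.0]]
force: [1.3, 1.0, -0.4]
opening: 0.0869
grip_force: 0.0
L [336.  82.]
M [355. 237.]
S [444. 282.]
pad [452. 157.]
```

View pics/w1.png

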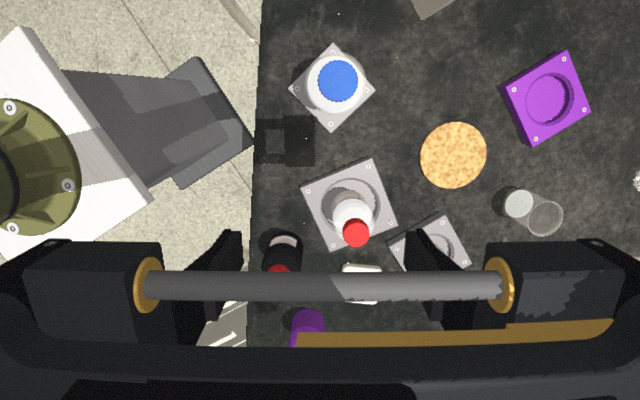

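The wrist view shows the large bottle on the small stand (338,82), the medium one in the large stand (355,235), the medium stand (435,245) partly behind a finger, the pad (453,155), the beaker (530,210) and the timer (360,283).

```bash
python3 - <<'E'
from h import *
import json
np.set_printoptions(precision=4,suppress=True)
c=json.load(open("w1.json"));im=cv2.imread("pics/w1.png");h=cv2.cvtColor(im,cv2.COLOR_BGR2HSV)
m=((h[...,2]>95)&(h[...,1]<60)).astype(np.uint8)
m=cv2.morphologyEx(m,cv2.MORPH_OPEN,np.ones((3,3)))
for nm,(x0,y0,x1,y1) in dict(small=(280,35,385,140),large=(292,150,402,255)).items():
    w=np.zeros_like(m);w[y0:y1,x0:x1]=m[y0:y1,x0:x1]
    ct=max(cv2.findContours(w,cv2.RETR_EXTERNAL,cv2.CHAIN_APPROX_NONE)[0],key=cv2.contourArea)[:,0]
    P=np.array([plane(c,p,.018)[:2] for p in ct.astype(float)])
    print(nm,cv2.minAreaRect((P*1000).astype(np.float32)))
def cen(mask,x0,y0,x1,y1,z):
    w=np.zeros_like(m);w[y0:y1,x0:x1]=mask[y0:y1,x0:x1]
    ct=max(cv2.findContours(w,cv2.RETR_EXTERNAL,cv2.CHAIN_APPROX_NONE)[0],key=cv2.contourArea)[:,0]
    P=np.array([plane(c,p,z)[:2] for p in ct.astype(float)]);(a,r)=cv2.minEnclosingCircle((P*1000).astype(np.float32));return a,2*r
H,S,V=cv2.split(h)
print("Lcap",cen(((H>95)&(H<125)&(S>110)).astype(np.uint8),300,50,380,120,.155))
print("Mcap",cen((((H<8)|(H>172))&(S>140)).astype(np.uint8),330,210,380,255,.119))
print("pad",cen(((H>5)&(H<22)&(S>70)&(V>100)).astype(np.uint8),410,110,500,200,.006))
cv2.imwrite("pics/crop1.png",cv2.resize(im[150:310,230:530],None,fx=2.6,fy=2.6,interpolation=cv2.INTER_CUBIC))
E
```

```text
small ((488.4720458984375, -164.4228057861328), (93.06695556640625, 86.56977081298828), 13.173619270324707)
large ((422.4789123535156, -322.50506591796875), (115.11302185058594, 115.42839813232422), 81.91617584228516)
Lcap ((489.5238952636719, -161.74053955078125), 37.570030212402344)
Mcap ((422.7186279296875, -320.318603515625), 36.39473342895508)
pad ((590.4480590820312, -336.7753601074219), 101.68516540527344)
```

View pics/crop1.png

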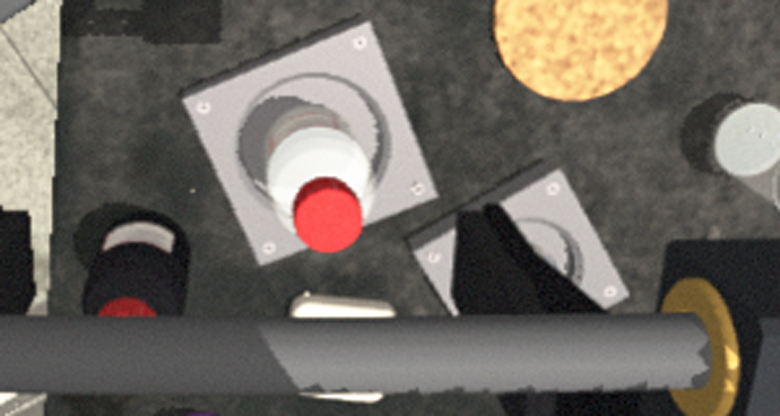

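Large-stand screws in the crop are at (360,42), (203,107), (268,247) and (418,188). The medium stand's visible ones are at (553,188), (433,257) and (610,291). I'll refine the stand centres from these.

```bash
cat >> h.py <<'E'
def delta(xy,z=None):
    s=monitor.observe();R=np.array(s['tool_rot']);p=np.array(s['eef_pos'])
    d=R.T@(np.array([xy[0],xy[1],p[2] if z is None else z])-p)*100
    return d.round(2)
E
python3 - <<'E'
from h import *
import json
np.set_printoptions(precision=4,suppress=True)
c=json.load(open("w1.json"))
g=lambda x,y:plane(c,(230+x/2.6,150+y/2.6),.018)[:2]
L=[g(*p) for p in[(360,42),(203,107),(268,247),(418,188)]];M=[g(*p) for p in[(553,188),(433,257),(610,291)]]
d=lambda a,b:np.linalg.norm(a-b)
print("L",(L[0]+L[2])/2,(L[1]+L[3])/2,d(L[0],L[2]),d(L[1],L[3]))
print("M",(M[1]+M[2])/2,d(M[0],M[1]),d(M[0],M[2]),d(M[1],M[2]))
print("beaker base",plane(c,(519,204),0)[:2],"black cap",plane(c,(277,272),.119)[:2])
# red top face of M: circle of given radius about lower part
print("M delta",delta((.421,-.322),.125))
E
```

```text
L [ 0.4225 -0.3231] [ 0.4224 -0.3231] 0.13289324070287697 0.13313003377402235
M [ 0.4909 -0.4587] 0.08063172072441274 0.08010583030006505 0.11324129403573956
beaker base [ 0.651  -0.4639] black cap [ 0.3131 -0.316 ]
M delta [-8.28  3.97 19.43]
```

```bash
python3 -m crank '[{"grip":80,"translation":[-4,2,3],"delta_rot":[0,0,0]},{"grip":80,"translation":[-4,2,3],"delta_rot":[0,0,0]},{"grip":80,"translation":[-0.3,0,4],"delta_rot":[0,0,0]},{"grip":80,"translation":[0,0,4],"delta_rot":[0,0,0]},{"grip":80,"translation":[0,0,0],"delta_rot":[0,0,0]},{"grip":80,"translation":[0,0,0],"delta_rot":[0,0,0]}]' 30
python3 - <<'E'
from h import *
import json
c=optics.get_calibration("wrist");im=optics.camera("wrist")
cv2.imwrite("pics/w2.png",im);print(delta((.421,-.322),.125),proj(c,(.421,-.322,.119)))
json.dump({k:np.array(v).tolist() for k,v in c.items()},open("w2.json","w"))
E
```

```text
time: 3.6
eef_pos: [0.4221, -0.3153, 0.1842]
tool_rot: [[0.515, 0.857, -0.002], [0.857, -0.515, -0.0], [-0.001, -0.001, -1.0]]
force: [0.6, -0.0, 0.8]
opening: 0.0603
grip_force: 0.0
[-0.6   0.13  6.06] [324.57176101 214.1757799 ]
```

View pics/w2.png

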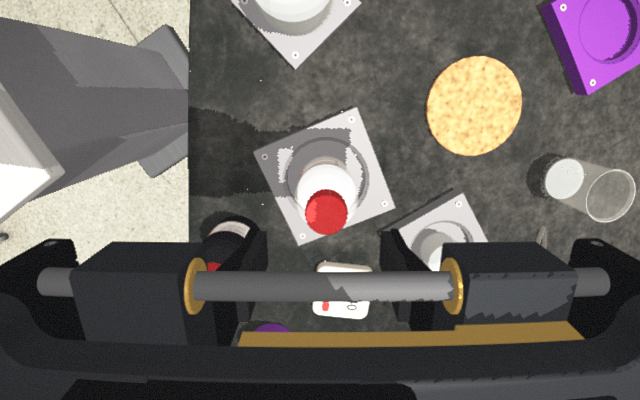

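The medium cap's centre is at (326,212), against a predicted (325,214), so the position is good. Descending and gripping.

```bash
python3 -m crank '[{"grip":80,"translation":[-0.4,0.2,3],"delta_rot":[0,0,0]},{"grip":80,"translation":[0,0,2],"delta_rot":[0,0,0]},{"grip":80,"translation":[0,0,1],"delta_rot":[0,0,0]},{"grip":80,"translation":[0,0,0],"delta_rot":[0,0,0]},{"grip":255,"translation":[0,0,0],"delta_rot":[0,0,0]},{"grip":255,"translation":[0,0,0],"delta_rot":[0,0,0]},{"grip":255,"translation":[0,0,0],"delta_rot":[0,0,0]},{"grip":255,"translation":[0,0,0],"delta_rot":[0,0,0]}]' 25
python3 -m crank '[{"grip":255,"translation":[0,0,0],"delta_rot":[0,0,0]},{"grip":255,"translation":[0,0,0],"delta_rot":[0,0,0]},{"grip":255,"translation":[0,0,-1],"delta_rot":[0,0,0]},{"grip":255,"translation":[0,0,-2],"delta_rot":[0,0,0]},{"grip":255,"translation":[0,0,-2],"delta_rot":[0,0,0]},{"grip":255,"translation":[0,0,0],"delta_rot":[0,0,0]}]'
python3 - <<'E'
from h import *
print(delta((.5895,-.337),.1315))
E
```

```text
time: 4.45
eef_pos: [0.4213, -0.3211, 0.1248]
tool_rot: [[0.517, 0.856, 0.001], [0.856, -0.517, -0.0], [0.001, 0.001, -1.0]]
force: [-0.3, 0.4, -0.4]
opening: 0.0354
grip_force: 0.0
time: 5.05
eef_pos: [0.4225, -0.3223, 0.1772]
tool_rot: [[0.518, 0.856, 0.005], [0.856, -0.518, -0.002], [0.001, 0.005, -1.0]]
force: [-0.1, -0.7, 0.1]
opening: 0.001
grip_force: 0.0
[ 7.39 15.02  4.65]
```

```bash
python3 - <<'E'
from h import *
im=optics.camera("scene")[130:310,220:460];w=optics.camera("wrist")[130:310,190:430]
cv2.imwrite("pics/c3.png",cv2.resize(np.vstack([im,w]),None,fx=1.66,fy=1.66))
E
```

```text
(no output)
```

View pics/c3.png

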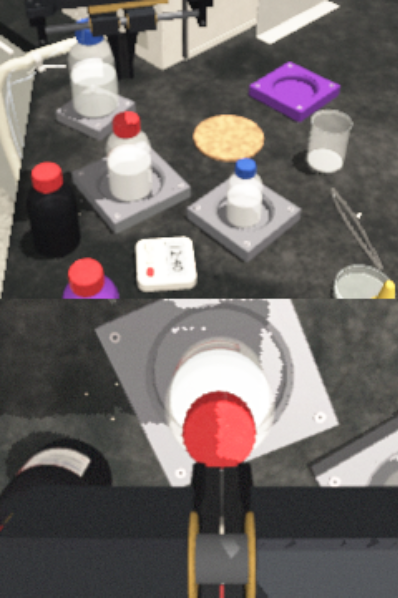

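```bash
python3 - <<'E'
from h import *
s=monitor.observe();p=np.array(s['eef_pos']);z=np.array(s['tool_rot'])[:,2];print(p,s['opening'])
for n in("scene","wrist","side"):
    c=optics.get_calibration(n);print(n,"tip",proj(c,p+.025*z).round(),"tcp",proj(c,p).round(),"Mcap",proj(c,(.421,-.322,.119)).round())
a=optics.camera("scene")[100:230,235:355];b=optics.camera("side")[100:230,298:418]
cv2.imwrite("pics/c4.png",cv2.resize(np.hstack([a,b]),None,fx=3.3,fy=3.3,interpolation=cv2.INTER_CUBIC))
E
```

```text
[ 0.42121391 -0.32103317  0.1745524 ] 0.0005683270235244195
scene tip [294. 187.] tcp [294. 177.] Mcap [296. 200.]
wrist tip [321. 227.] tcp [320. 245.] Mcap [321. 212.]
side tip [358. 167.] tcp [358. 157.] Mcap [357. 178.]
```

View pics/c4.png

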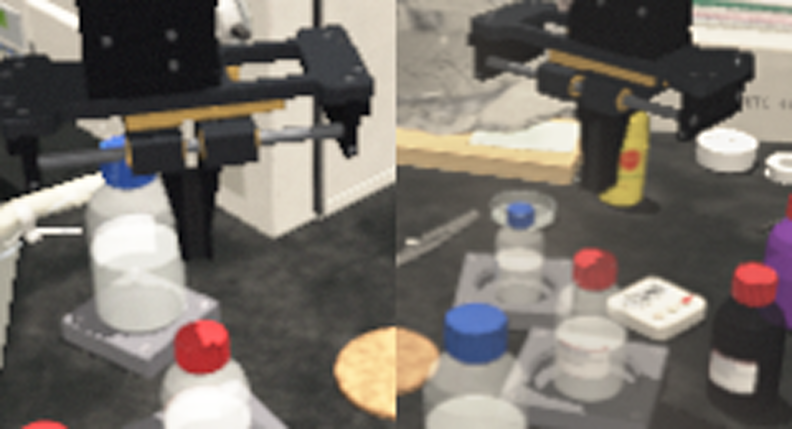

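The fingertips appear at scene (296,178) and side (360,158), where they were predicted at rows 187 and 167. That is clearly higher than the reported pose implies, so I'll triangulate the gap.

```bash
python3 - <<'E'
from h import *
np.set_printoptions(precision=4,suppress=True)
s=monitor.observe();p=np.array(s['eef_pos']);R=np.array(s['tool_rot']);print(p,s['joint_positions'])
cs={n:optics.get_calibration(n) for n in("scene","side")}
o1,d1=ray(cs["scene"],(295.6,178.2));o2,d2=ray(cs["side"],(360,158.5))
t=np.linalg.lstsq(np.c_[d1,-d2],o2-o1,rcond=None)[0];print(o1+d1*t[0],o2+d2*t[1])
w=optics.get_calibration("wrist");V=np.array(w['view']);print("cam in tool",R.T@(-V[:3,:3].T@V[:3,3]-p))
for h in (0,.025): print(proj(w,p+R@[.0095,0,h]),proj(w,p+R@[-.0095,0,h]))
E
```

```text
[ 0.4205 -0.3206  0.1735] [-0.2884  0.1213  0.9611  1.8407 -0.1052  1.2341  0.1603]
[ 0.4218 -0.326   0.1729] [ 0.4174 -0.3249  0.1704]
cam in tool [ 0.0781  0.0015 -0.1649]
[320.3267 228.6194] [320.3932 260.5165]
[320.6646 212.7012] [320.7124 241.4042]
```

Both fixed views and the wrist view put the real fingertips at about the reported TCP level, not 25 mm ahead, so the jaws closed just above the cap. The bottle is untouched. I'll re-grasp 24 mm deeper.

```bash
python3 -m crank '[{"grip":80,"translation":[0,0,0],"delta_rot":[0,0,0]},{"grip":80,"translation":[0,0,0],"delta_rot":[0,0,0]},{"grip":80,"translation":[0,0,0],"delta_rot":[0,0,0]},{"grip":80,"translation":[0,0,0],"delta_rot":[0,0,0]},{"grip":80,"translation":[0,0,0],"delta_rot":[0,0,0]},{"grip":80,"translation":[0,0,3],"delta_rot":[0,0,0]},{"grip":80,"translation":[0,0,2],"delta_rot":[0,0,0]},{"grip":80,"translation":[0,0,0],"delta_rot":[0,0,0]}]' 25
python3 - <<'E'
from h import *
print(delta((.4205,-.3225),.101))
E
```

```text
time: 6.05
eef_pos: [0.4192, -0.3197, 0.1218]
tool_rot: [[0.518, 0.856, -0.005], [0.856, -0.518, 0.002], [-0.001, -0.005, -1.0]]
force: [-0.2, -0.6, 0.5]
opening: 0.0553
grip_force: 0.0
[-0.17  0.27  2.07]
```

```bash
python3 -m crank '[{"grip":80,"translation":[-0.2,0.2,1],"delta_rot":[0,0,0]},{"grip":80,"translation":[0,0,1],"delta_rot":[0,0,0]},{"grip":80,"translation":[0,0,0],"delta_rot":[0,0,0]},{"grip":255,"translation":[0,0,0],"delta_rot":[0,0,0]},{"grip":255,"translation":[0,0,0],"delta_rot":[0,0,0]},{"grip":255,"translation":[0,0,0],"delta_rot":[0,0,0]},{"grip":255,"translation":[0,0,0],"delta_rot":[0,0,0]},{"grip":255,"translation":[0,0,0],"delta_rot":[0,0,0]}]' 25
python3 -m crank '[{"grip":255,"translation":[0,0,0],"delta_rot":[0,0,0]},{"grip":255,"translation":[0,0,0],"delta_rot":[0,0,0]}]'
```

```text
time: 6.85
eef_pos: [0.4216, -0.3238, 0.1044]
tool_rot: [[0.518, 0.856, 0.0], [0.856, -0.518, 0.0], [0.0, 0.0, -1.0]]
force: [-0.5, -0.1, 0.8]
opening: 0.0309
grip_force: 25.0
time: 7.05
eef_pos: [0.4216, -0.3238, 0.1043]
tool_rot: [[0.518, 0.856, 0.0], [0.856, -0.518, 0.0], [0.0, 0.0, -1.0]]
force: [-0.1, 0.3, 2.4]
opening: 0.0312
grip_force: 25.0
```

```bash
python3 -m crank '[{"grip":255,"translation":[0,0,-1],"delta_rot":[0,0,0]},{"grip":255,"translation":[0,0,-2],"delta_rot":[0,0,0]},{"grip":255,"translation":[0,0,-2],"delta_rot":[0,0,0]},{"grip":255,"translation":[0,0,0],"delta_rot":[0,0,0]},{"grip":255,"translation":[0,0,0],"delta_rot":[0,0,0]}]' 30
python3 - <<'E'
from h import *
print(delta((.5895,-.337),.1045))
E
```

```text
time: 7.55
eef_pos: [0.4217, -0.3234, 0.154]
tool_rot: [[0.517, 0.856, 0.001], [0.856, -0.517, 0.0], [0.001, 0.0, -1.0]]
force: [-1.0, 0.0, -3.0]
opening: 0.0313
grip_force: 29.9
[ 7.51 15.06  4.96]
```

```bash
python3 -m crank '[{"grip":255,"translation":[1,2,0],"delta_rot":[0,0,0]},{"grip":255,"translation":[1.5,3,0],"delta_rot":[0,0,0]},{"grip":255,"translation":[1.5,3,0],"delta_rot":[0,0,0]},{"grip":255,"translation":[1.5,3,0],"delta_rot":[0,0,0]},{"grip":255,"translation":[1.2,2.5,0],"delta_rot":[0,0,0]},{"grip":255,"translation":[0.8,1.5,0],"delta_rot":[0,0,0]},{"grip":255,"translation":[0,0,0],"delta_rot":[0,0,0]},{"grip":255,"translation":[0,0,0],"delta_rot":[0,0,0]}]'
python3 -m crank '[{"grip":255,"translation":[0,0,2],"delta_rot":[0,0,0]},{"grip":255,"translation":[0,0,1.5],"delta_rot":[0,0,0]},{"grip":255,"translation":[0,0,0.8],"delta_rot":[0,0,0]},{"grip":255,"translation":[0,0,0.4],"delta_rot":[0,0,0]},{"grip":255,"translation":[0,0,0],"delta_rot":[0,0,0]},{"grip":255,"translation":[0,0,0],"delta_rot":[0,0,0]}]'
```

```text
time: 8.35
eef_pos: [0.5874, -0.337, 0.1523]
tool_rot: [[0.518, 0.856, -0.004], [0.856, -0.518, 0.001], [-0.001, -0.003, -1.0]]
force: [-0.6, -0.3, -1.4]
opening: 0.031
grip_force: 29.9
time: 8.95
eef_pos: [0.589, -0.3375, 0.1078]
tool_rot: [[0.518, 0.856, 0.001], [0.856, -0.518, -0.0], [0.0, 0.001, -1.0]]
force: [-0.4, 0.2, -2.2]
opening: 0.0306
grip_force: 29.9
```

Still hanging, about 3 mm up. Lowering until contact, then releasing.

```bash
python3 -m crank '[{"grip":255,"translation":[0,0,0.2],"delta_rot":[0,0,0]},{"grip":255,"translation":[0,0,0.1],"delta_rot":[0,0,0]},{"grip":255,"translation":[0,0,0.1],"delta_rot":[0,0,0]},{"grip":255,"translation":[0,0,0],"delta_rot":[0,0,0]},{"grip":255,"translation":[0,0,0],"delta_rot":[0,0,0]}]'
python3 -m crank '[{"grip":80,"translation":[0,0,0],"delta_rot":[0,0,0]},{"grip":80,"translation":[0,0,0],"delta_rot":[0,0,0]},{"grip":80,"translation":[0,0,0],"delta_rot":[0,0,0]},{"grip":80,"translation":[0,0,0],"delta_rot":[0,0,0]},{"grip":80,"translation":[0,0,-2],"delta_rot":[0,0,0]},{"grip":80,"translation":[0,0,-3],"delta_rot":[0,0,0]},{"grip":80,"translation":[0,0,-3],"delta_rot":[0,0,0]},{"grip":80,"translation":[0,0,0],"delta_rot":[0,0,0]}]'
python3 - <<'E'
from h import *
print(delta((.4885,-.162),.138))
E
```

```text
time: 9.45
eef_pos: [0.5891, -0.3376, 0.1044]
tool_rot: [[0.518, 0.856, 0.001], [0.856, -0.518, -0.001], [0.0, 0.001, -1.0]]
force: [-1.4, 0.2, 5.9]
opening: 0.0309
grip_force: 30.1
time: 10.25
eef_pos: [0.5906, -0.3391, 0.1879]
tool_rot: [[0.518, 0.856, 0.007], [0.856, -0.518, -0.004], [0.0, 0.008, -1.0]]
force: [-0.2, -0.6, -0.3]
opening: 0.0597
grip_force: 0.0
[  9.86 -17.94   4.85]
```

```bash
python3 -m crank '[{"grip":50,"translation":[0,-4,-2],"delta_rot":[0,0,0]},{"grip":50,"translation":[1,-4,0],"delta_rot":[0,0,0]},{"grip":50,"translation":[2.5,-4,0],"delta_rot":[0,0,0]},{"grip":50,"translation":[3,-3.5,0],"delta_rot":[0,0,0]},{"grip":50,"translation":[2,-1.5,0],"delta_rot":[0,0,0]},{"grip":50,"translation":[1.4,-0.9,0],"delta_rot":[0,0,0]},{"grip":50,"translation":[0,0,0],"delta_rot":[0,0,0]},{"grip":50,"translation":[0,0,0],"delta_rot":[0,0,0]}]' 25
python3 - <<'E'
from h import *
import json
np.set_printoptions(precision=4,suppress=True)
c=optics.get_calibration("wrist");im=optics.camera("wrist");cv2.imwrite("pics/w5.png",im)
json.dump({k:np.array(v).tolist() for k,v in c.items()},open("w5.json","w"))
h=cv2.cvtColor(im,cv2.COLOR_BGR2HSV);H,S,V=cv2.split(h)
m=((H>95)&(H<125)&(S>110)).astype(np.uint8)
ct=max(cv2.findContours(m,cv2.RETR_EXTERNAL,cv2.CHAIN_APPROX_NONE)[0],key=cv2.contourArea)[:,0]
P=np.array([plane(c,p,.155)[:2] for p in ct.astype(float)])*1000
a,r=cv2.minEnclosingCircle(P.astype(np.float32));print(a,2*r,ct.min(0),ct.max(0),proj(c,(.4885,-.162,.155)))
print(delta(np.array(a)/1000,.136))
E
```

```text
time: 11.05
eef_pos: [0.4868, -0.1603, 0.203]
tool_rot: [[0.517, 0.856, 0.0], [0.856, -0.517, -0.0], [-0.0, 0.0, -1.0]]
force: [0.5, 0.0, -0.0]
opening: 0.0703
grip_force: 0.0
(490.8337707519531, -159.21856689453125) 42.600032806396484 [298 180] [353 239] [324.4205 215.1384]
[0.38 0.26 6.7 ]
```

View pics/w5.png

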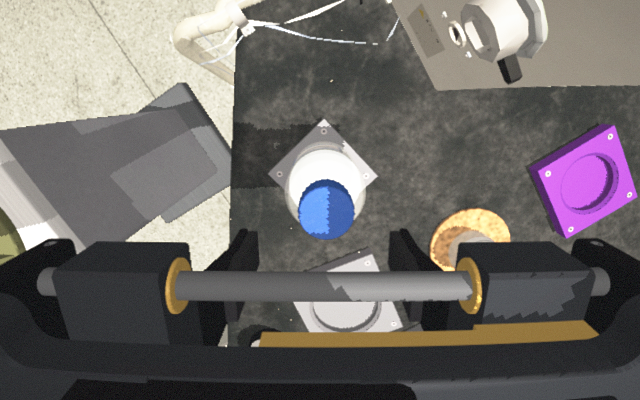

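The large cap's top face is centred at about (326,211), 2 mm from the prediction. Descending and gripping.

```bash
python3 -m crank '[{"grip":50,"translation":[0.1,0.2,3],"delta_rot":[0,0,0]},{"grip":50,"translation":[0,0,2],"delta_rot":[0,0,0]},{"grip":50,"translation":[0,0,1.5],"delta_rot":[0,0,0]},{"grip":50,"translation":[0,0,0],"delta_rot":[0,0,0]},{"grip":255,"translation":[0,0,0],"delta_rot":[0,0,0]},{"grip":255,"translation":[0,0,0],"delta_rot":[0,0,0]},{"grip":255,"translation":[0,0,0],"delta_rot":[0,0,0]},{"grip":255,"translation":[0,0,0],"delta_rot":[0,0,0]}]' 25
python3 -m crank '[{"grip":255,"translation":[0,0,0],"delta_rot":[0,0,0]},{"grip":255,"translation":[0,0,0],"delta_rot":[0,0,0]}]' 35
```

```text
time: 11.9
eef_pos: [0.4896, -0.16, 0.1388]
tool_rot: [[0.517, 0.856, 0.001], [0.856, -0.517, 0.0], [0.001, 0.001, -1.0]]
force: [-0.6, -0.0, -0.2]
opening: 0.0457
grip_force: 0.0
time: 12.1
eef_pos: [0.4893, -0.1599, 0.1386]
tool_rot: [[0.517, 0.856, 0.001], [0.856, -0.517, 0.0], [0.001, 0.0, -1.0]]
force: [0.2, 0.8, 3.3]
opening: 0.0378
grip_force: 35.0
```

```bash
python3 -m crank '[{"grip":255,"translation":[0,0,-1],"delta_rot":[0,0,0]},{"grip":255,"translation":[0,0,-2],"delta_rot":[0,0,0]},{"grip":255,"translation":[0,0,-1],"delta_rot":[0,0,0]},{"grip":255,"translation":[0,0,0],"delta_rot":[0,0,0]},{"grip":255,"translation":[0,0,0],"delta_rot":[0,0,0]}]'
python3 - <<'E'
from h import *
print(delta((.4225,-.3231),.1266))
E
```

```text
time: 12.6
eef_pos: [0.4888, -0.1598, 0.1778]
tool_rot: [[0.517, 0.856, -0.0], [0.856, -0.517, 0.0], [0.0, -0.0, -1.0]]
force: [-0.1, 0.0, -4.6]
opening: 0.038
grip_force: 34.9
[-17.41   2.78   5.12]
```

```bash
python3 -m crank '[{"grip":255,"translation":[-2,0.3,0],"delta_rot":[0,0,0]},{"grip":255,"translation":[-3.5,0.6,0],"delta_rot":[0,0,0]},{"grip":255,"translation":[-3.5,0.6,0],"delta_rot":[0,0,0]},{"grip":255,"translation":[-3.5,0.6,0],"delta_rot":[0,0,0]},{"grip":255,"translation":[-3,0.4,0],"delta_rot":[0,0,0]},{"grip":255,"translation":[-1.9,0.3,0],"delta_rot":[0,0,0]},{"grip":255,"translation":[0,0,0],"delta_rot":[0,0,0]},{"grip":255,"translation":[0,0,0],"delta_rot":[0,0,0]}]'
python3 - <<'E'
from h import *
im=optics.camera("scene")[120:300,220:440]
cv2.imwrite("pics/c6.png",cv2.resize(im,None,fx=2.5,fy=2.5))
print(delta((.4225,-.3231),.1266))
E
```

```text
time: 13.4
eef_pos: [0.4225, -0.3228, 0.1773]
tool_rot: [[0.518, 0.855, -0.001], [0.855, -0.518, 0.001], [0.0, -0.002, -1.0]]
force: [1.2, 0.1, -3.9]
opening: 0.0375
grip_force: 34.9
[-0.12  0.    5.07]
```

View pics/c6.png

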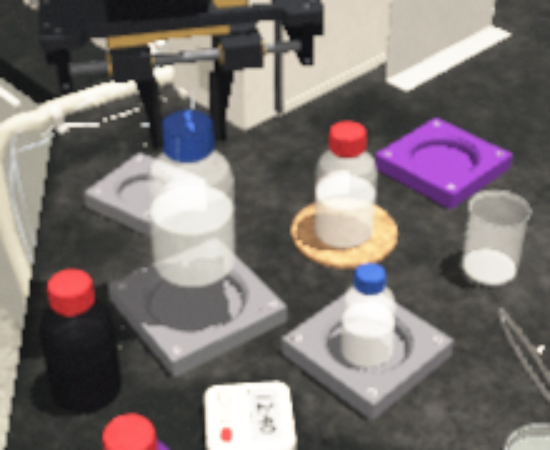

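The large bottle hangs upright over the large stand, and the medium bottle stands on the pad. Lowering.

```bash
python3 -m crank '[{"grip":255,"translation":[0,0,1.5],"delta_rot":[0,0,0]},{"grip":255,"translation":[0,0,1.5],"delta_rot":[0,0,0]},{"grip":255,"translation":[0,0,1],"delta_rot":[0,0,0]},{"grip":255,"translation":[0,0,0.6],"delta_rot":[0,0,0]},{"grip":255,"translation":[0,0,0.3],"delta_rot":[0,0,0]},{"grip":255,"translation":[0,0,0.2],"delta_rot":[0,0,0]},{"grip":255,"translation":[0,0,0],"delta_rot":[0,0,0]},{"grip":255,"translation":[0,0,0],"delta_rot":[0,0,0]}]'
```

```text
time: 14.25
eef_pos: [0.4232, -0.3236, 0.1275]
tool_rot: [[0.518, 0.856, 0.001], [0.856, -0.518, -0.0], [0.0, 0.001, -1.0]]
force: [-0.2, -0.5, -3.1]
opening: 0.0375
grip_force: 34.9
```

```bash
python3 -m crank '[{"grip":255,"translation":[0,0,0.1],"delta_rot":[0,0,0]},{"grip":255,"translation":[0,0,0.1],"delta_rot":[0,0,0]},{"grip":255,"translation":[0,0,0],"delta_rot":[0,0,0]},{"grip":255,"translation":[0,0,0],"delta_rot":[0,0,0]}]'
python3 -m crank '[{"grip":50,"translation":[0,0,0],"delta_rot":[0,0,0]},{"grip":50,"translation":[0,0,0],"delta_rot":[0,0,0]},{"grip":50,"translation":[0,0,0],"delta_rot":[0,0,0]},{"grip":50,"translation":[0,0,0],"delta_rot":[0,0,0]},{"grip":50,"translation":[0,0,-2],"delta_rot":[0,0,0]},{"grip":50,"translation":[0,0,-3],"delta_rot":[0,0,0]},{"grip":50,"translation":[0,0,-3],"delta_rot":[0,0,0]},{"grip":50,"translation":[0,0,0],"delta_rot":[0,0,0]}]'
python3 - <<'E'
from h import *
print(delta((.489,-.459),.081))
E
```

```text
time: 14.65
eef_pos: [0.424, -0.3234, 0.1267]
tool_rot: [[0.517, 0.856, 0.002], [0.856, -0.517, 0.001], [0.002, 0.001, -1.0]]
force: [-1.1, 1.9, 7.4]
opening: 0.0376
grip_force: 35.1
time: 15.45
eef_pos: [0.4249, -0.3252, 0.2088]
tool_rot: [[0.518, 0.856, 0.006], [0.856, -0.518, -0.003], [0.001, 0.007, -1.0]]
force: [-0.0, 0.4, -0.7]
opening: 0.0696
grip_force: 0.0
[-8.14 12.33 12.85]
```

```bash
python3 -m crank '[{"grip":80,"translation":[-2.5,3.5,0],"delta_rot":[0,0,0]},{"grip":80,"translation":[-2.5,3.5,0],"delta_rot":[0,0,0]},{"grip":80,"translation":[-2.2,3.5,1],"delta_rot":[0,0,0]},{"grip":80,"translation":[-0.9,1.8,1],"delta_rot":[0,0,-0.1]},{"grip":80,"translation":[0,0,1],"delta_rot":[0,0,-0.1]},{"grip":80,"translation":[0,0,1],"delta_rot":[0,0,-0.1]},{"grip":80,"translation":[0,0,1],"delta_rot":[0,0,-0.1]},{"grip":80,"translation":[0,0,0],"delta_rot":[0,0,0]}]' 25
python3 - <<'E'
from h import *
import json
c=optics.get_calibration("wrist");im=optics.camera("wrist");cv2.imwrite("pics/w7.png",im)
json.dump({k:np.array(v).tolist() for k,v in c.items()},open("w7.json","w"))
print(proj(c,(.489,-.459,.091)),delta((.489,-.459),.081))
E
```

```text
time: 16.25
eef_pos: [0.4853, -0.4555, 0.1525]
tool_rot: [[0.144, 0.99, -0.003], [0.99, -0.144, 0.003], [0.002, -0.003, -1.0]]
force: [-0.0, -0.2, 0.3]
opening: 0.0594
grip_force: 0.0
[327.39235221 211.21142263] [-0.28  0.39  7.27]
```

View pics/w7.png

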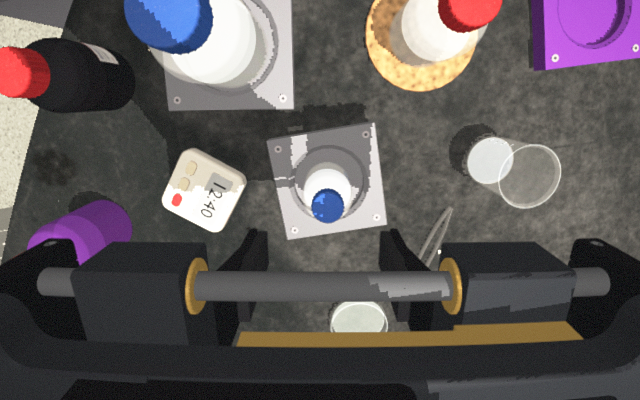

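The small cap's centre is at (327.5,206) and the medium stand's screws are at (278,149), (377,217), (295,230) and near (373,132). Refining both.

```bash
python3 - <<'E'
from h import *
import json
np.set_printoptions(precision=4,suppress=True)
c=json.load(open("w7.json"))
p=plane(c,(327.5,206.5),.091);print(p,delta(p[:2],.081))
print((plane(c,(278,149),.018)+plane(c,(377,217),.018))/2)
E
```

```text
[ 0.4896 -0.4555  0.091 ] [0.08 0.39 7.27]
[ 0.4913 -0.4583  0.018 ]
```

```bash
python3 -m crank '[{"grip":80,"translation":[0,0.3,3],"delta_rot":[0,0,0]},{"grip":80,"translation":[0,0,2],"delta_rot":[0,0,0]},{"grip":80,"translation":[0,0,1.8],"delta_rot":[0,0,0]},{"grip":80,"translation":[0,0,0],"delta_rot":[0,0,0]},{"grip":255,"translation":[0,0,0],"delta_rot":[0,0,0]},{"grip":255,"translation":[0,0,0],"delta_rot":[0,0,0]},{"grip":255,"translation":[0,0,0],"delta_rot":[0,0,0]},{"grip":255,"translation":[0,0,0],"delta_rot":[0,0,0]}]' 25
python3 -m crank '[{"grip":255,"translation":[0,0,0],"delta_rot":[0,0,0]},{"grip":255,"translation":[0,0,0],"delta_rot":[0,0,0]},{"grip":255,"translation":[0,0,0],"delta_rot":[0,0,0]}]' 25
```

```text
time: 17.1
eef_pos: [0.4896, -0.4572, 0.0881]
tool_rot: [[0.144, 0.99, 0.001], [0.99, -0.144, -0.001], [-0.001, 0.001, -1.0]]
force: [0.1, 0.1, -0.7]
opening: 0.0355
grip_force: 0.0
time: 17.4
eef_pos: [0.4896, -0.4579, 0.089]
tool_rot: [[0.144, 0.99, 0.001], [0.99, -0.144, -0.002], [-0.002, 0.002, -1.0]]
force: [-2.5, 1.1, 9.7]
opening: 0.0115
grip_force: 4.6
```

Too high: the pads are pinching the cap's top edge. Opening and going 7 mm lower.

```bash
python3 -m crank '[{"grip":80,"translation":[0,0,0],"delta_rot":[0,0,0]},{"grip":80,"translation":[0,0,0],"delta_rot":[0,0,0]},{"grip":80,"translation":[0,0,0],"delta_rot":[0,0,0]},{"grip":80,"translation":[0,0,0],"delta_rot":[0,0,0]},{"grip":80,"translation":[0,0,0],"delta_rot":[0,0,0]}]' 25
python3 - <<'E'
from h import *
cv2.imwrite("pics/c8.png",np.hstack([cv2.resize(optics.camera("scene")[170:290,300:440],None,fx=2.8,fy=2.8),cv2.resize(optics.camera("wrist")[120:240,250:390],None,fx=2.8,fy=2.8)]))
print(delta((.4896,-.4565),.080))
E
```

```text
time: 17.9
eef_pos: [0.49, -0.4575, 0.0883]
tool_rot: [[0.143, 0.99, 0.002], [0.99, -0.143, -0.001], [-0.001, 0.002, -1.0]]
force: [-0.0, -0.8, 4.8]
opening: 0.0439
grip_force: 2.4
[ 0.09 -0.02  0.79]
```

View pics/c8.png

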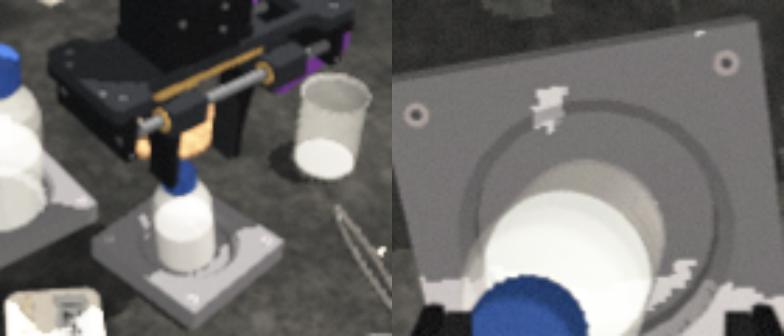

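```bash
python3 -m crank '[{"grip":80,"translation":[0,0,0],"delta_rot":[0,0,0]},{"grip":80,"translation":[0,0,0],"delta_rot":[0,0,0]},{"grip":80,"translation":[0,0,0],"delta_rot":[0,0,0]}]'
```

```text
time: 18.3
eef_pos: [0.4891, -0.457, 0.0872]
tool_rot: [[0.144, 0.99, -0.0], [0.99, -0.144, -0.0], [-0.0, -0.0, -1.0]]
force: [-0.7, 0.2, 4.8]
opening: 0.0594
grip_force: 2.5
```

Something is still touching, and the wrist crop shows the cap about 13 mm off the jaw centre, so one fingertip is probably resting on the cap. Lifting straight up and looking again.

```bash
python3 -m crank '[{"grip":80,"translation":[0,0,-0.5],"delta_rot":[0,0,0]},{"grip":80,"translation":[0,0,-1.5],"delta_rot":[0,0,0]},{"grip":80,"translation":[0,0,-2],"delta_rot":[0,0,0]},{"grip":80,"translation":[0,0,-2],"delta_rot":[0,0,0]},{"grip":80,"translation":[0,0,0],"delta_rot":[0,0,0]},{"grip":80,"translation":[0,0,0],"delta_rot":[0,0,0]}]'
python3 - <<'E'
from h import *
import json
w=optics.camera("wrist");c=optics.get_calibration("wrist")
json.dump({k:np.array(v).tolist() for k,v in c.items()},open("w9.json","w"))
cv2.imwrite("pics/c9.png",np.hstack([cv2.resize(optics.camera("scene")[150:290,300:440],None,fx=2.8,fy=2.8),cv2.resize(w[110:250,250:390],None,fx=2.8,fy=2.8)]))
E
```

```text
time: 18.9
eef_pos: [0.4895, -0.4567, 0.1476]
tool_rot: [[0.143, 0.99, 0.001], [0.99, -0.143, -0.0], [0.0, 0.001, -1.0]]
force: [0.5, 0.9, -0.4]
opening: 0.0596
grip_force: 0.0
```

View pics/c9.png

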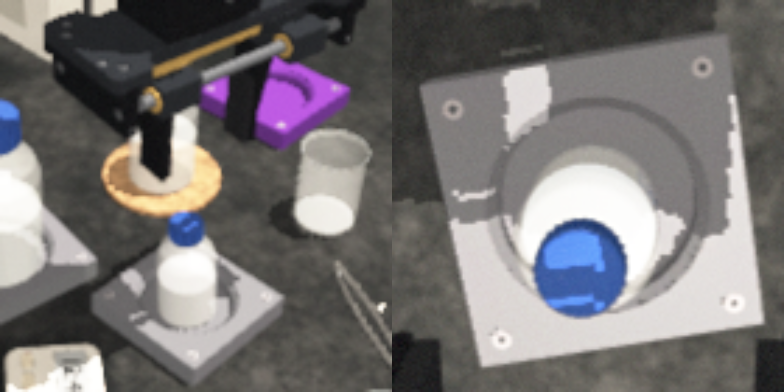

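The bottle is upright in its well and shifted slightly left, with its cap now at wrist (317.5,205.7).

```bash
python3 - <<'E'
from h import *
import json
np.set_printoptions(precision=4,suppress=True)
c=json.load(open("w9.json"));p=plane(c,(317.5,206),.091);print(p,delta(p[:2],.080))
f=lambda x,y:plane(c,(250+(x-392)/2.8,110+y/2.8),.018)
q=[f(452,108),f(702,67),f(734,303),f(502,339)];print((q[0]+q[2])/2,(q[1]+q[3])/2)
E
```

```text
[ 0.487 -0.453  0.091] [ 0.27 -0.24  6.62]
[ 0.4905 -0.4574  0.018 ] [ 0.4906 -0.4575  0.018 ]
```

```bash
python3 -m crank '[{"grip":80,"translation":[0.3,-0.2,2],"delta_rot":[0,0,0]},{"grip":80,"translation":[0,0,2],"delta_rot":[0,0,0]},{"grip":80,"translation":[0,0,2],"delta_rot":[0,0,0]},{"grip":80,"translation":[0,0,0.9],"delta_rot":[0,0,0]},{"grip":80,"translation":[0,0,0],"delta_rot":[0,0,0]},{"grip":80,"translation":[0,0,0],"delta_rot":[0,0,0]},{"grip":80,"translation":[0,0,0],"delta_rot":[0,0,0]}]' 20
```

```text
time: 19.7
eef_pos: [0.4881, -0.4542, 0.0792]
tool_rot: [[0.144, 0.99, 0.001], [0.99, -0.144, -0.001], [-0.001, 0.001, -1.0]]
force: [-0.8, -0.2, -0.6]
opening: 0.0602
grip_force: 0.0
```

```bash
python3 -m crank '[{"grip":255,"translation":[0,0,0],"delta_rot":[0,0,0]},{"grip":255,"translation":[0,0,0],"delta_rot":[0,0,0]},{"grip":255,"translation":[0,0,0],"delta_rot":[0,0,0]},{"grip":255,"translation":[0,0,0],"delta_rot":[0,0,0]},{"grip":255,"translation":[0,0,0],"delta_rot":[0,0,0]},{"grip":255,"translation":[0,0,0],"delta_rot":[0,0,0]},{"grip":255,"translation":[0,0,0],"delta_rot":[0,0,0]}]' 25
```

```text
time: 20.4
eef_pos: [0.4878, -0.4535, 0.0781]
tool_rot: [[0.143, 0.99, 0.0], [0.99, -0.143, 0.0], [0.0, 0.0, -1.0]]
force: [1.6, -0.3, 1.0]
opening: 0.0227
grip_force: 25.0
```

```bash
python3 -m crank '[{"grip":255,"translation":[0,0,-1],"delta_rot":[0,0,0]},{"grip":255,"translation":[0,0,-3],"delta_rot":[0,0,0]},{"grip":255,"translation":[0,0,-4],"delta_rot":[0,0,0]},{"grip":255,"translation":[0,0,-4],"delta_rot":[0,0,0]},{"grip":255,"translation":[0,0,-4],"delta_rot":[0,0,0]},{"grip":255,"translation":[0,0,-1],"delta_rot":[0,0,0]},{"grip":255,"translation":[0,0,0],"delta_rot":[0,0,0]},{"grip":255,"translation":[0,0,0],"delta_rot":[0,0,0]}]'
python3 - <<'E'
from h import *
print(delta((.4885,-.163)))
E
```

```text
time: 21.2
eef_pos: [0.4873, -0.4528, 0.2467]
tool_rot: [[0.143, 0.99, -0.001], [0.99, -0.143, 0.002], [0.002, -0.002, -1.0]]
force: [-0.1, -0.5, -2.6]
opening: 0.0225
grip_force: 24.9
[28.7  -4.04  0.05]
```

```bash
python3 -m crank '[{"grip":255,"translation":[2,-0.3,0],"delta_rot":[0,0,0]},{"grip":255,"translation":[4,-0.6,0],"delta_rot":[0,0,0]},{"grip":255,"translation":[4,-0.6,0],"delta_rot":[0,0,0]},{"grip":255,"translation":[4,-0.6,0],"delta_rot":[0,0,0]},{"grip":255,"translation":[4,-0.6,0],"delta_rot":[0,0,0]},{"grip":255,"translation":[3,-0.4,0],"delta_rot":[0,0,0]},{"grip":255,"translation":[1,-0.2,0],"delta_rot":[0,0,0]},{"grip":255,"translation":[0,0,0],"delta_rot":[0,0,0]}]'
python3 - <<'E'
from h import *
import json
w=optics.get_calibration("wrist");im=optics.camera("wrist")
json.dump({k:np.array(v).tolist() for k,v in w.items()},open("w10.json","w"));u=proj(w,(.4885,-.163,.018));print(u)
x,y=int(u[0])-70,max(0,int(u[1])-70);print(x,y)
cv2.imwrite("pics/c10.png",cv2.resize(im[y:y+140,x:x+140],None,fx=4,fy=4,interpolation=cv2.INTER_CUBIC))
E
```

```text
time: 22.0
eef_pos: [0.4864, -0.2286, 0.2466]
tool_rot: [[0.139, 0.99, -0.002], [0.99, -0.139, 0.002], [0.001, -0.002, -1.0]]
force: [0.3, -0.5, -1.1]
opening: 0.0225
grip_force: 24.9
[316.39649712 106.40743261]
246 36
```

View pics/c10.png

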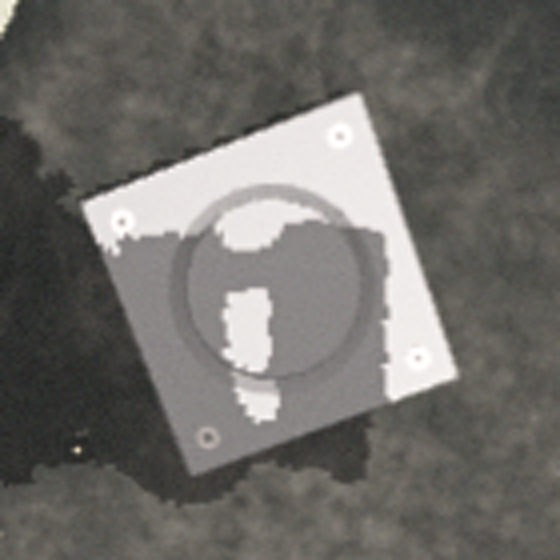

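The small stand is empty, with its screws at crop (121,222), (340,134), (418,358) and (207,437).

```bash
python3 - <<'E'
from h import *
import json
np.set_printoptions(precision=4,suppress=True)
c=json.load(open("w10.json"));f=lambda x,y:plane(c,(246+x/4,36+y/4),.018)[:2]
q=[f(121,222),f(340,134),f(418,358),f(207,437)];a=(q[0]+q[2])/2;b=(q[1]+q[3])/2
print(a,b,np.linalg.norm(q[0]-q[1]),delta((a+b)/2,.0783))
E
```

```text
[ 0.4852 -0.165 ] [ 0.4853 -0.1647] 0.06667755238002131 [ 6.52 -0.99 16.88]
```

```bash
python3 -m crank '[{"grip":255,"translation":[2,-0.3,0],"delta_rot":[0,0,0]},{"grip":255,"translation":[2.5,-0.4,0],"delta_rot":[0,0,0]},{"grip":255,"translation":[1.5,-0.2,0],"delta_rot":[0,0,0]},{"grip":255,"translation":[0.5,0,3],"delta_rot":[0,0,0]},{"grip":255,"translation":[0,0,4],"delta_rot":[0,0,0]},{"grip":255,"translation":[0,0,4],"delta_rot":[0,0,0]},{"grip":255,"translation":[0,0,2],"delta_rot":[0,0,0]},{"grip":255,"translation":[0,0,0],"delta_rot":[0,0,0]}]'
python3 -m crank '[{"grip":255,"translation":[0,0,0],"delta_rot":[0,0,0]}]'
python3 - <<'E'
from h import *
print(delta((.4854,-.1648),.0783))
E
```

```text
time: 22.85
eef_pos: [0.4837, -0.1674, 0.1148]
tool_rot: [[0.147, 0.989, -0.007], [0.989, -0.147, -0.002], [-0.003, -0.007, -1.0]]
force: [-0.5, 0.2, -1.7]
opening: 0.023
grip_force: 24.9
time: 22.95
eef_pos: [0.4868, -0.1676, 0.1184]
tool_rot: [[0.146, 0.989, -0.001], [0.989, -0.146, -0.002], [-0.002, -0.0, -1.0]]
force: [0.8, 0.1, -1.2]
opening: 0.023
grip_force: 24.9
[ 0.26 -0.18  4.01]
```

```bash
python3 -m crank '[{"grip":255,"translation":[0.2,-0.1,1],"delta_rot":[0,0,0]},{"grip":255,"translation":[0,0,1],"delta_rot":[0,0,0]},{"grip":255,"translation":[0,0,1],"delta_rot":[0,0,0]},{"grip":255,"translation":[0,0,0.5],"delta_rot":[0,0,0]},{"grip":255,"translation":[0,0,0.3],"delta_rot":[0,0,0]},{"grip":255,"translation":[0,0,0],"delta_rot":[0,0,0]},{"grip":255,"translation":[0,0,0],"delta_rot":[0,0,0]}]'
```

```text
time: 23.65
eef_pos: [0.4865, -0.1634, 0.0803]
tool_rot: [[0.144, 0.99, 0.0], [0.99, -0.144, -0.0], [-0.0, 0.0, -1.0]]
force: [-0.0, -0.5, -1.9]
opening: 0.023
grip_force: 24.9
```

```bash
python3 -m crank '[{"grip":255,"translation":[0,0,0.1],"delta_rot":[0,0,0]},{"grip":255,"translation":[0,0,0.1],"delta_rot":[0,0,0]},{"grip":255,"translation":[0,0,0.1],"delta_rot":[0,0,0]},{"grip":255,"translation":[0,0,0],"delta_rot":[0,0,0]},{"grip":255,"translation":[0,0,0],"delta_rot":[0,0,0]}]'
python3 -m crank '[{"grip":80,"translation":[0,0,0],"delta_rot":[0,0,0]},{"grip":80,"translation":[0,0,0],"delta_rot":[0,0,0]},{"grip":80,"translation":[0,0,0],"delta_rot":[0,0,0]},{"grip":80,"translation":[0,0,0],"delta_rot":[0,0,0]},{"grip":80,"translation":[0,0,-1],"delta_rot":[0,0,0]},{"grip":80,"translation":[0,0,-3],"delta_rot":[0,0,0]},{"grip":80,"translation":[0,0,-4],"delta_rot":[0,0,0]},{"grip":80,"translation":[0,0,0],"delta_rot":[0,0,0]}]'
python3 - <<'E'
from h import *
print(delta((.589,-.3376),.1035))
E
```

```text
time: 24.15
eef_pos: [0.4871, -0.1634, 0.0779]
tool_rot: [[0.143, 0.99, 0.001], [0.99, -0.143, 0.0], [0.0, 0.001, -1.0]]
force: [-0.7, -0.2, 6.4]
opening: 0.0226
grip_force: 25.2
time: 24.95
eef_pos: [0.4898, -0.1647, 0.1625]
tool_rot: [[0.144, 0.99, 0.01], [0.99, -0.144, -0.0], [0.001, 0.009, -1.0]]
force: [0.3, -0.6, -0.1]
opening: 0.0597
grip_force: 0.0
[-15.69  12.25   6.01]
```

```bash
python3 -m crank '[{"grip":80,"translation":[-3,0,-3],"delta_rot":[0,0,0]},{"grip":80,"translation":[-4,0.5,0],"delta_rot":[0,0,0]},{"grip":80,"translation":[-4,2,0],"delta_rot":[0,0,0]},{"grip":80,"translation":[-3,3,0],"delta_rot":[0,0,0]},{"grip":80,"translation":[-1.7,3.5,0],"delta_rot":[0,0,0]},{"grip":80,"translation":[0,3.3,1],"delta_rot":[0,0,0]},{"grip":80,"translation":[0,0,1.5],"delta_rot":[0,0,0]},{"grip":80,"translation":[0,0,0],"delta_rot":[0,0,0]}]' 25
python3 -m crank '[{"grip":80,"translation":[0,0,0],"delta_rot":[0,0,0]}]' 25
python3 - <<'E'
from h import *
import json
np.set_printoptions(precision=4,suppress=True)
c=optics.get_calibration("wrist");im=optics.camera("wrist")
H,S,V=cv2.split(cv2.cvtColor(im,cv2.COLOR_BGR2HSV))
m=(((H<8)|(H>172))&(S>140)).astype(np.uint8);u=proj(c,(.589,-.3376,.119))
m[:, :int(u[0])-60]=0;m[:,int(u[0])+60:]=0;m[:int(u[1])-60]=0
ct=max(cv2.findContours(m,cv2.RETR_EXTERNAL,cv2.CHAIN_APPROX_NONE)[0],key=cv2.contourArea)[:,0]
lo,hi=ct.min(0),ct.max(0);print(u,lo,hi)
# top face: full-width circle resting on the lower edge of the blob
w=hi[0]-lo[0];p=plane(c,((lo[0]+hi[0])/2,hi[1]-w/2),.119);print(p,delta(p[:2],.1035))
E
```

```text
time: 25.75
eef_pos: [0.5844, -0.3354, 0.1591]
tool_rot: [[0.143, 0.99, -0.005], [0.99, -0.143, 0.001], [0.001, -0.005, -1.0]]
force: [-0.5, 0.9, -0.3]
opening: 0.0595
grip_force: 0.0
time: 25.85
eef_pos: [0.5844, -0.3363, 0.162]
tool_rot: [[0.144, 0.99, -0.001], [0.99, -0.144, 0.0], [0.0, -0.001, -1.0]]
force: [-0.7, 0.0, 0.0]
opening: 0.0597
grip_force: 0.0
[328.4201 217.0439] [305 187] [351 236]
[ 0.5891 -0.3347  0.119 ] [0.24 0.41 5.94]
```

```bash
python3 -m crank '[{"grip":80,"translation":[0.1,0.4,3],"delta_rot":[0,0,0]},{"grip":80,"translation":[0,0,2],"delta_rot":[0,0,0]},{"grip":80,"translation":[0,0,1],"delta_rot":[0,0,0]},{"grip":80,"translation":[0,0,0],"delta_rot":[0,0,0]},{"grip":80,"translation":[0,0,0],"delta_rot":[0,0,0]}]' 25
python3 -m crank '[{"grip":255,"translation":[0,0,0],"delta_rot":[0,0,0]},{"grip":255,"translation":[0,0,0],"delta_rot":[0,0,0]},{"grip":255,"translation":[0,0,0],"delta_rot":[0,0,0]},{"grip":255,"translation":[0,0,0],"delta_rot":[0,0,0]},{"grip":255,"translation":[0,0,0],"delta_rot":[0,0,0]},{"grip":255,"translation":[0,0,0],"delta_rot":[0,0,0]}]' 30
```

```text
time: 26.4
eef_pos: [0.5899, -0.3364, 0.1037]
tool_rot: [[0.144, 0.99, 0.002], [0.99, -0.144, -0.001], [-0.0, 0.002, -1.0]]
force: [0.4, -0.2, 0.9]
opening: 0.0599
grip_force: 0.0
time: 27.0
eef_pos: [0.5894, -0.3362, 0.1023]
tool_rot: [[0.144, 0.99, -0.0], [0.99, -0.144, -0.0], [-0.0, -0.0, -1.0]]
force: [-0.6, 0.1, 1.3]
opening: 0.0308
grip_force: 29.9
```

```bash
python3 -m crank '[{"grip":255,"translation":[0,0,-1],"delta_rot":[0,0,0]},{"grip":255,"translation":[0,0,-2],"delta_rot":[0,0,0]},{"grip":255,"translation":[0,0,-2],"delta_rot":[0,0,0]},{"grip":255,"translation":[0,0,0],"delta_rot":[0,0,0]},{"grip":255,"translation":[0,0,0],"delta_rot":[0,0,0]}]'
python3 - <<'E'
from h import *
print(delta((.4908,-.458),.1023))
E
```

```text
time: 27.5
eef_pos: [0.5897, -0.3358, 0.152]
tool_rot: [[0.143, 0.99, 0.0], [0.99, -0.143, 0.0], [0.0, 0.0, -1.0]]
force: [0.1, 0.8, -1.4]
opening: 0.0308
grip_force: 29.9
[-13.52  -8.04   4.96]
```

```bash
python3 -m crank '[{"grip":255,"translation":[-2,-1.2,0],"delta_rot":[0,0,0]},{"grip":255,"translation":[-3,-1.8,0],"delta_rot":[0,0,0]},{"grip":255,"translation":[-3,-1.8,0],"delta_rot":[0,0,0]},{"grip":255,"translation":[-3,-1.7,0],"delta_rot":[0,0,0]},{"grip":255,"translation":[-2,-1.2,0],"delta_rot":[0,0,0]},{"grip":255,"translation":[-0.5,-0.3,0],"delta_rot":[0,0,0]},{"grip":255,"translation":[0,0,0],"delta_rot":[0,0,0]},{"grip":255,"translation":[0,0,0],"delta_rot":[0,0,0]}]'
python3 - <<'E'
from h import *
print(delta((.4908,-.458),.1023))
E
```

```text
time: 28.3
eef_pos: [0.4928, -0.456, 0.1512]
tool_rot: [[0.141, 0.99, 0.0], [0.99, -0.141, 0.002], [0.002, -0.0, -1.0]]
force: [0.4, 0.7, -2.7]
opening: 0.0309
grip_force: 29.9
[-0.24 -0.17  4.89]
```

```bash
python3 -m crank '[{"grip":255,"translation":[-0.1,-0.1,1.5],"delta_rot":[0,0,0]},{"grip":255,"translation":[0,0,1.5],"delta_rot":[0,0,0]},{"grip":255,"translation":[0,0,1],"delta_rot":[0,0,0]},{"grip":255,"translation":[0,0,0.5],"delta_rot":[0,0,0]},{"grip":255,"translation":[0,0,0.2],"delta_rot":[0,0,0]},{"grip":255,"translation":[0,0,0],"delta_rot":[0,0,0]},{"grip":255,"translation":[0,0,0],"delta_rot":[0,0,0]}]'
```

```text
time: 29.0
eef_pos: [0.4902, -0.4593, 0.1057]
tool_rot: [[0.144, 0.99, 0.001], [0.99, -0.144, -0.001], [-0.001, 0.001, -1.0]]
force: [-0.4, 1.0, -2.8]
opening: 0.0308
grip_force: 29.9
```

```bash
python3 -m crank '[{"grip":255,"translation":[0,0,0.2],"delta_rot":[0,0,0]},{"grip":255,"translation":[0,0,0.1],"delta_rot":[0,0,0]},{"grip":255,"translation":[0,0,0.1],"delta_rot":[0,0,0]},{"grip":255,"translation":[0,0,0],"delta_rot":[0,0,0]},{"grip":255,"translation":[0,0,0],"delta_rot":[0,0,0]}]'
```

```text
time: 29.5
eef_pos: [0.49, -0.4597, 0.1022]
tool_rot: [[0.144, 0.99, 0.001], [0.99, -0.144, -0.001], [-0.001, 0.001, -1.0]]
force: [-1.2, 0.3, 5.3]
opening: 0.031
grip_force: 30.0
```

On the floor: contact at z = 0.102 as predicted. Releasing, rising and checking.

```bash
python3 -m crank '[{"grip":80,"translation":[0,0,0],"delta_rot":[0,0,0]},{"grip":80,"translation":[0,0,0],"delta_rot":[0,0,0]},{"grip":80,"translation":[0,0,0],"delta_rot":[0,0,0]},{"grip":80,"translation":[0,0,0],"delta_rot":[0,0,0]},{"grip":80,"translation":[0,0,-2],"delta_rot":[0,0,0]},{"grip":80,"translation":[0,0,-4],"delta_rot":[0,0,0]},{"grip":80,"translation":[0,0,-4],"delta_rot":[0,0,0]},{"grip":80,"translation":[0,0,-4],"delta_rot":[0,0,0]}]'
python3 -m crank '[{"grip":80,"translation":[3,-3,-3],"delta_rot":[0,0,0]},{"grip":80,"translation":[4,0,-2],"delta_rot":[0,0,0]},{"grip":80,"translation":[4,0,0],"delta_rot":[0,0,0]},{"grip":80,"translation":[4,0,0],"delta_rot":[0,0,0]},{"grip":80,"translation":[4,0,0],"delta_rot":[0,0,0]},{"grip":80,"translation":[0,0,0],"delta_rot":[0,0,0]},{"grip":80,"translation":[0,0,0],"delta_rot":[0,0,0]}]'
python3 - <<'E'
from h import *
w=optics.camera("wrist");s=optics.camera("scene")[110:310,220:460]
cv2.imwrite("pics/w11.png",np.vstack([cv2.resize(w,(480,300)),cv2.resize(s,(360,300),interpolation=cv2.INTER_CUBIC) if 0 else cv2.copyMakeBorder(cv2.resize(s,(360,300)),0,0,0,120,0)]))
E
```

```text
time: 30.3
eef_pos: [0.4899, -0.4586, 0.2423]
tool_rot: [[0.143, 0.99, -0.0], [0.99, -0.143, 0.0], [0.0, -0.0, -1.0]]
force: [0.8, -0.5, -0.7]
opening: 0.0595
grip_force: 0.0
time: 31.0
eef_pos: [0.489, -0.2666, 0.29]
tool_rot: [[0.14, 0.99, 0.0], [0.99, -0.14, 0.001], [0.001, 0.0, -1.0]]
force: [0.4, 0.2, -0.3]
opening: 0.0598
grip_force: 0.0
```

View pics/w11.png

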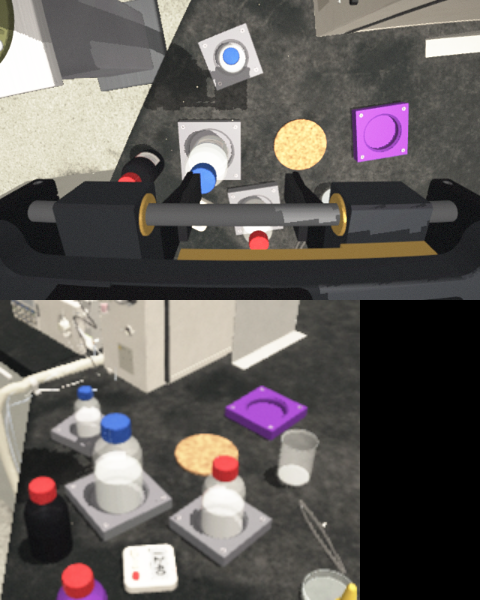

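All three bottles stand upright in the stands of their own size, on the well floors. The pad is empty, and the beaker and timer are where they were. Handing in.

```bash
python3 -c "
from workcell import job
print(job.sign_off())"
```

```text
the job is handed in; nothing more can be done
None
```

The job is handed in at about 31 s of robot time: the final pictures show all three bottles upright and released in the wells of their own stands, with the beaker and timer where they were; sign-off returned no verdict.

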